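# Select a zone and set the metering valve two turns open

## Task

On the nursery's watering station, turn the selector knob so that its nose points at the triangular tag, then use the upright handle on the handwheel to screw the valve shut (clockwise) until it stops and open it again exactly two full turns from that stop. Finish still gripping the handle, holding the wheel still there, with the selector left at the triangle and the pots and lab things around left where they are.

Things in the scene. Friction and masses are not known exactly. Their poses are not given: they have to be found in the camera images.
- selector (a joint): angle of the zone selector knob about the vertical, counter-clockwise from above positive. Four detents at -0.55, 0, 0.55 and 1.1 rad, about 0.06 N m to turn it over the humps between them; let go near a detent it settles in. End stops at -0.63 and 1.18 rad. It starts at 0, the off position, which has only a short black line on the panel; each of the other three positions has a tag. At 0 the nose points 0.275 rad clockwise from the panel's x axis.
- selector_grip (a point): point on the selector knob's axis at the height to grip it, 85 mm above the bench. The knob is a black bar 44 mm long, 14 mm thick, with its top 12 mm above this point, its disc 18 mm below it and the panel 30 mm below it; x axis along the bar towards its wedge-shaped nose (nose tip 29 mm from the axis; a white line runs along the top of the nose half), z up. The nose is the pointer.
- panel: grey selector box fixed to the bench, 170 x 160 mm, 55 mm tall; origin under the knob's axis, x axis towards the middle of the fan of tags, z up; the box reaches 100 mm ahead of the origin and 70 mm behind it
- tag_triangle: white triangular tag, 3 mm thick, about 28 mm a side, fixed flat on the panel's top 66 mm from the knob's axis at one of the selector positions; origin under its centre. The three tags are shuffled among the three tagged positions.
- tag_round: white round tag, 26 mm across, 3 mm thick, fixed likewise at another selector position; origin under its centre
- tag_square: white square tag, 22 mm, 3 mm thick, fixed likewise at another selector position; origin under its centre
- valve: brass metering valve with a pipe along its own x axis, on a steel base plate 200 x 90 mm fixed to the bench (pipe ends 105 mm from the centre); origin under the wheel's axis, z up
- wheel_axis (a point): point on the handwheel's vertical axis at the height of the middle of the handle's grip, 156 mm above the bench; fixed
- wheel (a joint): opening of the aluminium handwheel (122 mm across, three spokes, rim top 126 mm above the bench), rad, not wrapped: 0 shut hard on the stop, growing counter-clockwise from above, up to 22; starts 2.4 to 7 rad open. Clockwise from above closes. Friction about 0.12 N m (2 to 3 N at the handle); it stays where it is left.
- handle_grip (a point): middle of the grip of the black upright handle on the wheel's rim: a round grip 20 to 22 mm in diameter from 126 to 180 mm above the bench, 55 mm from the wheel's axis; this point lies 156 mm above the bench, 24 mm below its top. The handle revolves freely on its own pin, so it can be gripped from above and carried round in a circle without turning the gripper. At joint value q it stands at angle q from the valve's x axis.
- pot_a: small black seedling pot, 60 mm across, 70 mm tall, seedling to 125 mm; bystander, origin under its centre
- pot_b: larger black seedling pot, 70 mm across, 80 mm tall, seedling to 145 mm; bystander, origin under its centre
- reagent: amber glass jar, 48 mm across, 85 mm tall; bystander, origin under its centre
- wash_bottle: white plastic bottle, 60 mm across, 150 mm tall; bystander, origin under its centre
- beaker: open glass beaker, 64 mm across, 80 mm tall; bystander, origin under its centre
- dish: flat clear culture dish, 90 mm across, 15 mm tall; bystander, origin under its centre
- dibber: wooden-handled spatula lying on the bench; bystander
Mind the look-alikes: they are no part of the job. What is shaped like the valve but green is not meant.

How it is judged:
By the outcome, as a careful person would: the job done as asked, in the order asked, and still so for the second after the job is handed in, while the arm keeps its last pose, push and grip.
It also fails if it takes over 72 s, if anything falls off the work surface, if the arm or the gripper's body presses on something with over 40 N, if the wrist force passes 120 N, or if a joint passes its speed limit or range.

## Robot

A 6-joint arm with a two-finger parallel gripper is mounted at the origin on the work surface. World frame = base frame: x ahead of the robot, y to its left, z up, the work surface at z = 0. Lengths are in m, angles in rad, forces in N, time in s.
With the tool pointing down it reaches from about 0.35 to 0.975 m from the base axis. Payload 4.9 kg.
Tool frame: the origin (TCP) lies midway between the tips of the shut fingers; the grasp point (between the pads) lies ctrl.tcp_to_grasp behind it (ctrl.tcp_to_grasp is the distance from the TCP to the grasp point, in m); z points along the fingers, y is the direction in which the jaws open and shut (so a half turn about z gives the same grasp; the last joint's range is limited). The gripper opens to 85 mm and grips with 20 to 120 N. Pads are 22 mm wide; open, the fingers measure 114 mm over their backs; the gripper's body (76 mm by 85 mm) begins 54 mm behind the grasp point. The pads swing forward as they close: fully open they stand 13 mm farther back than shut.
Start: joints at [-1.241, 0.053, 1.613, -0, 1.476, -0.119], TCP at [0.271, -0.563, 0.231] pointing down, gripper open.
Joint ranges: [-3.01, 3.01], [-1.01, 2.22], [0.06, 2.58], [-1.02, 4.17], [0.09, 2.62], [-3.14, 3.14]. Speed limits (rad/s): [2.57, 2.57, 3.14, 3.14, 3.14, 3.14].

## Interface

Orientations are given as a rotation vector (axis times angle).
In Python, from station import ctrl, get_image, calibration, finish_job, models gives the robot as it stands.
- The arm moves only by the shell command python3 -m creep 'ROWS' [FORCE]. ROWS is JSON, a list of rows, each a list of 7 numbers: the opening, from 0 (shut) to 1 (fully open), then the shift along the tool's x, y, z in m, then the turn, a rotation vector about the tool's x, y, z in degrees. A call has 1 to 20 rows; each row shifts and turns the commanded pose from where the row before left it, along the tool's axes as they then stand; what a row does not reach is not made up. A row lasts 1/10 s, in which the tool goes at most 50 mm and 8.59 degrees, less where a joint would pass 70% of its speed; a pose out of reach is approached as far as the arm can. A call with a gripper value outside its range is refused whole. The fingers move at their own pace and stop on an object; FORCE is the grip in N (left out, the last holds). Time passes only in rows, so rows that do not move let the fingers close. It gives the time, the measured TCP pose, the force and the opening at its end, in the units of the state.
- ctrl.get_obs(): the state, without advancing time (a new reading comes with each control period).
- get_image(name): name is "scene" or "top"; returns the picture (384x512x3 uint8, red, green, blue); there is no depth.
- calibration(name): a dict with "mtx" (3x3 intrinsics, pixels), "R" (3x3) and "t" (3): a world point X has camera coordinates R X + t. Camera axes: x right, y down, z forward; pixel columns grow to the right and rows downward; lengths in m; the calibration is good to about 2 mm. A picture is of the moment at which its call begins. calibration takes no time and is no camera call.
- finish_job(): hands the job in, once; it reports no verdict.
Trained networks look in the newest picture that a camera, given by its name, has taken for a name from the list of things; names that differ only in an ending like _2 or _b are one class to them, and where a whole thing is asked for, a point or a joint stands for the part that bears it (a point fixed in the world has none). Each returns a list of dicts, best first, with "conf" (0 to 1); they miss things now and then, are a little off and sometimes report something else, mostly with a low value. They report only what shows in the picture. A call takes as long as a camera call. They do not tell look-alikes from the thing itself.
- models.search_frame(camera, name): "extent" ([left, top, right, bottom] in pixels, round what is visible of it).
The state is a dict: "t": time; "q": joint angles; "dq": joint speeds; "effort": joint torques, N m; "tool_pos": TCP position; "tool_rot": TCP orientation; "contact_force": force on the tool from outside, world axes, zero at the start; "wrist_torque": the same for the moment, N m; "opening": finger opening in m.
Only numpy, scipy, OpenCV 4.12 (cv2) and the standard library are available. Lean on these libraries where they do the work, as an engineer would, in place of code of your own. Each camera call takes 0.05 s, during which the arm holds its last target. There are 200 camera calls.

## Working session

There is one attempt and no reset: what is moved stays moved. The work goes in short steps, Python scripts to look and compute and a shell command to move; the robot and the scene stay as the last step left them, time stands still between calls to the robot, and variables do not carry over. Pictures are saved under pics/ and viewed, about 8 in all and at most 12, crops included, and the job is handed in when it is done.

```bash
ls; mkdir -p pics; cat > h.py <<'E'
import numpy as np, cv2
from station import ctrl,get_image,calibration,models
def snap(n,f):
    im=get_image(n); cv2.imwrite('pics/'+f,cv2.cvtColor(im,cv2.COLOR_RGB2BGR)); return im
def ray(n,u,v):
    c=calibration(n); R=np.array(c['R']);t=np.array(c['t']).ravel()
    d=R.T@np.linalg.solve(np.array(c['mtx']),[u,v,1.]); return -R.T@t,d
def atz(n,u,v,z):
    o,d=ray(n,u,v); return o+d*(z-o[2])/d[2]
def tri(a,b):
    (o1,d1),(o2,d2)=ray(*a),ray(*b)
    s=np.linalg.lstsq(np.c_[d1,-d2],o2-o1,rcond=None)[0]
    p,q=o1+d1*s[0],o2+d2*s[1]; return (p+q)/2,np.linalg.norm(p-q)
def proj(n,X):
    c=calibration(n); p=np.array(c['mtx'])@(np.array(c['R'])@np.array(X)+np.array(c['t']).ravel()); return p[:2]/p[2]
E
python3 - <<'E'
from h import *
np.set_printoptions(precision=3,suppress=True)
a=snap('scene','s0.png');b=snap('top','t0.png')
for n in('top','scene'):
    print(n,ray(n,256,192))
    for k in('selector','panel','tag_triangle','tag_round','tag_square','valve','wheel','handle_grip'):
        print(k,[(np.round(d['extent'],0).tolist(),round(d['conf'],2)) for d in models.search_frame(n,k)][:3])
print(ctrl.tcp_to_grasp,ctrl.get_obs())
E
```

```text
pics
top (array([0.218, 0.016, 1.597]), array([ 0.16 , -0.017, -0.987]))
selector [([184.0, 179.0, 195.0, 187.0], 0.48), ([249.0, 145.0, 263.0, 159.0], 0.3)]
panel [([169.0, 156.0, 216.0, 208.0], 0.86)]
tag_triangle []
tag_round [([179.0, 166.0, 188.0, 168.0], 0.59)]
tag_square []
valve [([280.0, 160.0, 327.0, 218.0], 0.75), ([167.0, 219.0, 207.0, 278.0], 0.74)]
wheel [([289.0, 165.0, 327.0, 202.0], 0.96), ([168.0, 229.0, 202.0, 266.0], 0.93)]
handle_grip [([317.0, 187.0, 323.0, 198.0], 0.55)]
scene (array([1.032, 0.565, 1.012]), array([-0.46, -0.46, -0.76]))
selector [([299.0, 235.0, 314.0, 250.0], 0.74)]
panel [([264.0, 219.0, 341.0, 292.0], 0.65), ([291.0, 257.0, 300.0, 265.0], 0.34)]
tag_triangle [([282.0, 237.0, 291.0, 247.0], 0.42), ([150.0, 129.0, 221.0, 141.0], 0.24)]
tag_round []
tag_square []
valve [([316.0, 175.0, 379.0, 229.0], 0.95), ([351.0, 271.0, 385.0, 318.0], 0.7), ([181.0, 133.0, 245.0, 201.0], 0.56)]
wheel [([339.0, 173.0, 378.0, 206.0], 0.74), ([190.0, 130.0, 228.0, 173.0], 0.57)]
handle_grip [([152.0, 131.0, 225.0, 141.0], 0.73), ([342.0, 177.0, 350.0, 194.0], 0.51), ([205.0, 132.0, 209.0, 147.0], 0.46)]
0.0187 {'t': 0.9, 'q': array([-1.241,  0.053,  1.613,  0.   ,  1.476, -0.119]), 'dq': array([ 0.001, -0.001,  0.   ,  0.001, -0.002,  0.   ]), 'effort': array([ -0.002, -39.368, -37.047,  -0.   ,   0.   ,   0.   ]), 'tool_pos': array([ 0.271, -0.563,  0.231]), 'tool_rot': array([-3.063, -0.699, -0.   ]), 'contact_force': array([-0.426,  0.774,  0.445]), 'wrist_torque': array([-0.044,  0.   ,  0.023]), 'opening': 0.08541450111332777}
```

```bash
python3 -c "
import cv2
for n in('s0','t0'):
    cv2.imwrite(f'pics/{n}b.png',cv2.resize(cv2.imread(f'pics/{n}.png'),(800,600),interpolation=cv2.INTER_CUBIC))"
```

```text
(no output)
```

View pics/s0b.png

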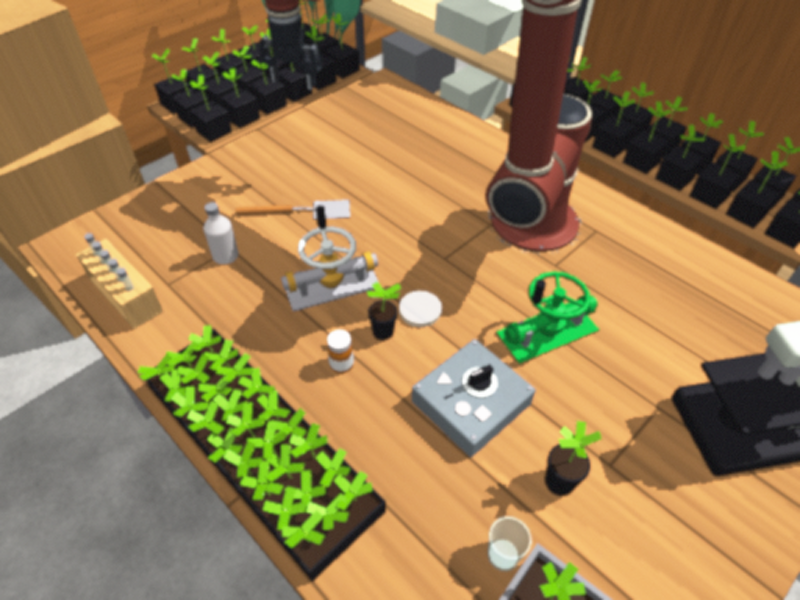

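View pics/t0b.png

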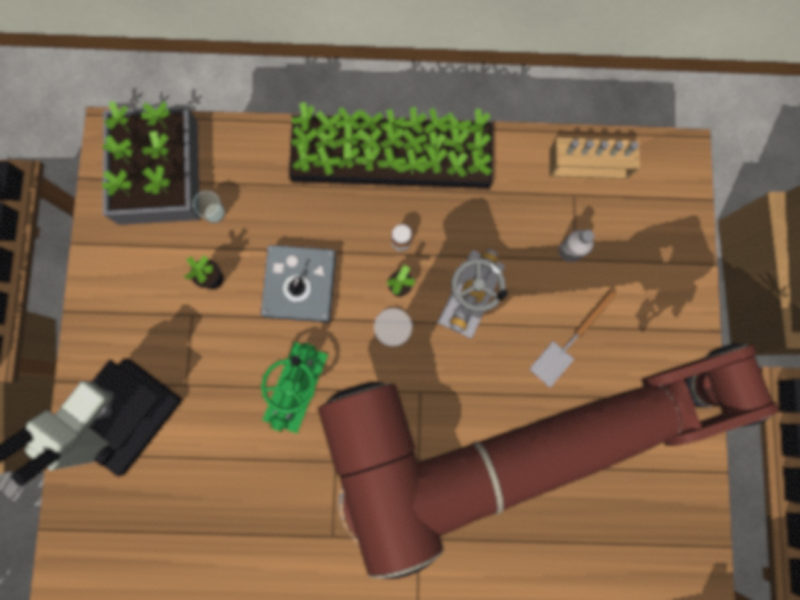

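The scene view shows the panel at about (475,395), with the triangle tag at (445,379) and the round and square tags at (463,409) and (482,413). The brass valve is at (330,265), with its handle at (320,215). In the top view the knob is at (297,288), the triangle at (319,270) and the wheel at (478,282), with the handle at about (502,295). Next I'll look at enlarged crops of the panel and valve.

```bash
python3 -c "
import cv2,numpy as np
s=cv2.imread('pics/s0.png');t=cv2.imread('pics/t0.png')
c=lambda i,x,y,w,h:cv2.resize(i[y:y+h,x:x+w],(400,300),interpolation=cv2.INTER_CUBIC)
A=np.vstack([np.hstack([c(s,260,215,88,66),c(t,155,150,80,60)]),np.hstack([c(s,172,126,84,63),c(t,270,155,80,60)])])
cv2.imwrite('pics/c.png',A)"
```

```text
(no output)
```

View pics/c.png

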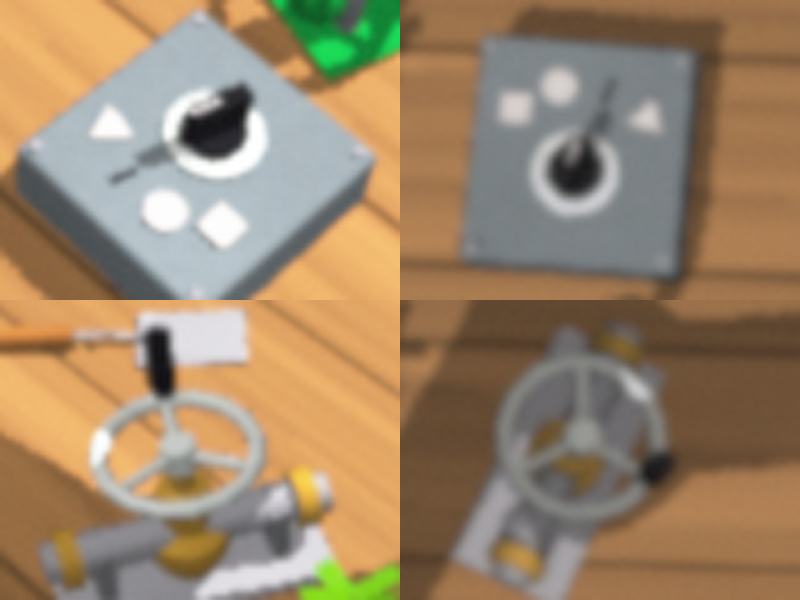

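The triangle is the lone tag on the clockwise side of the black line, so its detent is -0.55. The round and square tags are on the counter-clockwise side. The wheel handle is at lower right in the top crop (656,468).

```bash
python3 - <<'E'
from h import *
np.set_printoptions(precision=4,suppress=True)
P=dict(disc=((307.3,244.3),(190,184.4)),tri=((284.4,242.3),(204.4,173.4)),rnd=((296.5,261.4),(186.8,167.4)),sq=((308.8,264.7),(178.2,171.4)),rim=((209.4,158.3),(306.4,182.2)),hmid=((206,139),(321.2,188.6)),htop=((205.2,133.5),(321.8,188.6)))
for k,(s,t) in P.items():
    p,e=tri(('scene',*s),('top',*t)); z={'disc':.06,'tri':.058,'rnd':.058,'sq':.058,'rim':.12,'hmid':.156,'htop':.18}[k]
    print(k,p,round(e,4),'scene',atz('scene',*s,z)[:2],'top',atz('top',*t,z)[:2])
E
```

```text
disc [0.488  0.2327 0.0572] 0.0012 scene [0.4892 0.2342] top [0.4878 0.2318]
tri [0.5307 0.1819 0.0578] 0.0013 scene [0.5305 0.1825] top [0.5311 0.1814]
rnd [0.5518 0.248  0.0556] 0.0008 scene [0.5528 0.2492] top [0.5515 0.2473]
sq [0.5355 0.2789 0.056 ] 0.0013 scene [0.5362 0.2801] top [0.5354 0.2781]
rim [ 0.4982 -0.187   0.1168] 0.0025 scene [ 0.4995 -0.1832] top [ 0.4984 -0.1875]
hmid [ 0.4701 -0.2332  0.1536] 0.0031 scene [ 0.4709 -0.2296] top [ 0.4708 -0.234 ]
htop [ 0.468  -0.2332  0.1753] 0.0015 scene [ 0.4715 -0.2295] top [ 0.4666 -0.2319]
```

Measured positions (m):
- Knob axis: (0.488, 0.2325).
- Panel yaw: about -0.045. The bar points at about -0.32 rad now, and the triangle lies at about -0.87 rad.
- Wheel axis: about (0.498, -0.187). The handle is 53 mm from it, which agrees with the 55 mm given.

Heights also fit, so I'll move above the knob.

```bash
python3 -m creep '[[0.6,0.0318,-0.0366,0,0,0,0],[0.6,0.0318,-0.0366,0,0,0,0],[0.6,0.0318,-0.0366,0,0,0,0],[0.6,0.0318,-0.0366,0,0,0,0],[0.6,0.0318,-0.0366,0,0,0,0],[0.6,0.0318,-0.0366,0,0,0,0],[0.6,0.0318,-0.0366,0,0,0,0],[0.6,0.0318,-0.0366,0,0,0,0],[0.6,0.0318,-0.0366,0,0,0,0],[0.6,0.0318,-0.0366,0,0,0,0],[0.6,0.0318,-0.0366,0,0,0,0],[0.6,0.0318,-0.0366,0,0,0,0],[0.6,0.0318,-0.0366,0,0,0,0],[0.6,0.0318,-0.0366,0,0,0,0],[0.6,0.0318,-0.0366,0,0,0,0],[0.6,0.0318,-0.0366,0,0,0,0],[0.6,0.0318,-0.0366,0,0,0,0]]' 30
python3 -m creep '[[0.6,0,0,0,0,0,-8.5],[0.6,0,0,0,0,0,-8.5],[0.6,0,0,0,0,0,-8.5],[0.6,0,0,0,0,0,-8.5],[0.6,0,0,0,0,0,-8.5],[0.6,0,0,0,0,0,-8.5],[0.6,0,0,0,0,0,-8.5],[0.6,0,0,0,0,0,-8.5],[0.6,0,0,0,0,0,-8.5],[0.6,0,0,0,0,0,-8.5],[0.6,0,0,0,0,0,-8.5],[0.6,0,0,0,0,0,-8.5],[0.6,0,0,0,0,0,-8.5],[0.6,0,0,0,0,0,-8.5],[0.6,0,0,0,0,0,-8.5],[0.6,0,0,0,0,0,-8.5],[0.6,0,0,0,0,0,0]]'
cat >> h.py <<'E'
from scipy.spatial.transform import Rotation as Ro
def to(x,y,z,yaw=None):
    o=ctrl.get_obs();R=Ro.from_rotvec(o['tool_rot']).as_matrix()
    print('q',o['q'].round(3),'yaw',np.degrees(np.arctan2(R[1,0],R[0,0])).round(2),'tool',o['tool_pos'].round(4),'shift',(R.T@(np.array([x,y,z])-o['tool_pos'])).round(4),'zaxis',R[:,2].round(4),'F',o['contact_force'].round(1),'open',round(o['opening'],4),'t',o['t'])
E
python3 -c "
from h import *
to(.488,.2325,.072)"
```

```text
t: 2.6
tool_pos: [0.4884, 0.2343, 0.2315]
tool_rot: [3.062, 0.7, 0.001]
contact_force: [-0.4, -0.1, 0.4]
opening: 0.051
t: 4.3
tool_pos: [0.4883, 0.232, 0.2314]
tool_rot: [0.5, 3.102, 0.0]
contact_force: [-0.4, -1.1, -0.3]
opening: 0.0512
q [ 0.306 -0.15   1.809 -0.     1.483 -0.945] yaw 161.7 tool [0.4883 0.232  0.2314] shift [0.0004 0.0003 0.1594] zaxis [ 1.e-04  0.e+00 -1.e+00] F [-0.4 -1.1 -0.3] open 0.0512 t 4.3
```

```bash
python3 -m creep '[[0.6,0,0,0.04,0,0,0],[0.6,0,0,0.04,0,0,0],[0.6,0,0,0.03,0,0,0],[0.6,0,0,0.02,0,0,0],[0.6,0,0,0.015,0,0,0],[0.6,0,0,0.0145,0,0,0],[0.6,0,0,0,0,0,0]]' 25
python3 -c "
from h import *
to(.488,.2325,.072);snap('scene','s1.png');snap('top','t1.png')
s=cv2.imread('pics/s1.png');t=cv2.imread('pics/t1.png')
c=lambda i,x,y,w,h:cv2.resize(i[y:y+h,x:x+w],(400,300),interpolation=cv2.INTER_CUBIC)
cv2.imwrite('pics/c1.png',np.hstack([c(s,260,205,88,66),c(t,155,150,80,60)]))"
```

```text
t: 5.0
tool_pos: [0.4871, 0.2317, 0.0699]
tool_rot: [-0.5, -3.098, 0.002]
contact_force: [-0.2, 0.1, -0.1]
opening: 0.0512
q [ 0.306  0.01   1.941 -0.     1.194 -0.945] yaw 161.65 tool [0.4871 0.2317 0.0699] shift [-0.0006  0.0011 -0.0021] zaxis [-0.0032 -0.001  -1.    ] F [-0.2  0.1 -0.1] open 0.0512 t 5.0
```

View pics/c1.png

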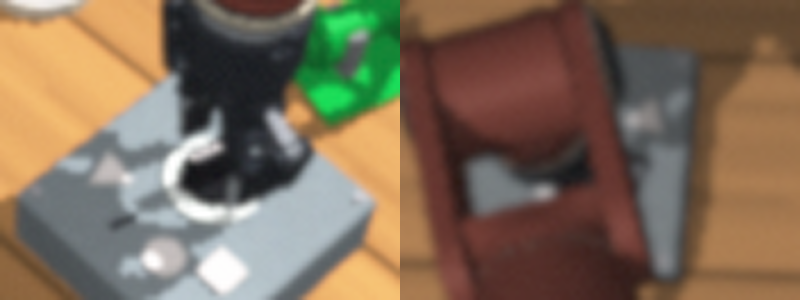

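The fingers straddle the knob, with the white line at about (205,152) in the left half. I'll close on it.

```bash
python3 -m creep '[[0.6,0,0,-0.002,0,0,0],[0.3,0,0,0,0,0,0],[0,0,0,0,0,0,0],[0,0,0,0,0,0,0],[0,0,0,0,0,0,0],[0,0,0,0,0,0,0]]' 25
python3 -c "
from h import *
to(.488,.2325,.072)"
```

```text
t: 5.7
tool_pos: [0.4886, 0.2317, 0.0747]
tool_rot: [0.499, 3.101, -0.001]
contact_force: [-1.9, -3.4, 6.0]
opening: 0.0134
q [ 3.060e-01  4.000e-03  1.937e+00 -1.000e-03  1.200e+00 -9.460e-01] yaw 161.71 tool [0.4886 0.2317 0.0747] shift [0.0008 0.0006 0.0027] zaxis [ 4.e-04 -8.e-04 -1.e+00] F [-1.9 -3.4  6. ] open 0.0134 t 5.7
```

```bash
python3 -m creep '[[0,0,0,0,0,0,6.3],[0,0,0,0,0,0,6.3],[0,0,0,0,0,0,6.3],[0,0,0,0,0,0,6.3],[0,0,0,0,0,0,6.3],[0,0,0,0,0,0,0]]'
python3 -c "
from h import *
to(.488,.2325,.072);print(ctrl.get_obs()['wrist_torque'])"
```

```text
t: 6.3
tool_pos: [0.4885, 0.2314, 0.0747]
tool_rot: [1.325, 2.848, -0.002]
contact_force: [-2.8, -5.0, 7.2]
opening: 0.0134
q [ 0.305  0.004  1.937 -0.002  1.201 -0.394] yaw 130.11 tool [0.4885 0.2314 0.0747] shift [0.0011 0.0004 0.0027] zaxis [-1.0e-04 -1.6e-03 -1.0e+00] F [-2.8 -5.   7.2] open 0.0134 t 6.3
[-0.6758147   0.42356208 -0.0228273 ]
```

```bash
python3 -m creep '[[0.6,0,0,0,0,0,0],[0.6,0,0,0,0,0,0],[0.6,0,0,0,0,0,0],[0.6,0,0,-0.02,0,0,0],[0.6,0,0,-0.045,0,0,0],[0.6,0,0,-0.05,0,0,0],[0.6,0,0,-0.04,0,0,0],[0.6,-0.0343,-0.0313,0,0,0,0],[0.6,-0.0343,-0.0313,0,0,0,0],[0.6,-0.0343,-0.0313,0,0,0,0],[0.6,-0.0343,-0.0313,0,0,0,0],[0.6,-0.0343,-0.0313,0,0,0,0],[0.6,-0.0343,-0.0313,0,0,0,0],[0.6,-0.0343,-0.0313,0,0,0,0],[0.6,-0.0343,-0.0313,0,0,0,0],[0.6,-0.0343,-0.0313,0,0,0,0],[0.6,-0.0343,-0.0313,0,0,0,0],[0.6,0,0,0,0,0,0],[0.6,0,0,0,0,0,0]]'
python3 -c "
from h import *
to(.4705,-.2325,.1373);snap('scene','s2.png');snap('top','t2.png')
s=cv2.imread('pics/s2.png');t=cv2.imread('pics/t2.png')
c=lambda i,x,y,w,h:cv2.resize(i[y:y+h,x:x+w],(400,300),interpolation=cv2.INTER_CUBIC)
cv2.imwrite('pics/c2.png',np.vstack([np.hstack([c(s,260,215,88,66),c(t,155,150,80,60)]),np.hstack([c(s,162,96,112,84),c(t,250,155,120,90)])]))"
```

```text
t: 8.2
tool_pos: [0.4704, -0.2327, 0.2283]
tool_rot: [-1.325, -2.848, -0.001]
contact_force: [0.3, 0.9, -0.9]
opening: 0.0512
q [-6.010e-01 -1.870e-01  1.846e+00  1.000e-03  1.483e+00 -1.301e+00] yaw 130.09 tool [ 0.4704 -0.2327  0.2283] shift [-0.      0.0001  0.091 ] zaxis [-5.0e-04  1.1e-03 -1.0e+00] F [ 0.3  0.9 -0.9] open 0.0512 t 8.2
```

View pics/c2.png

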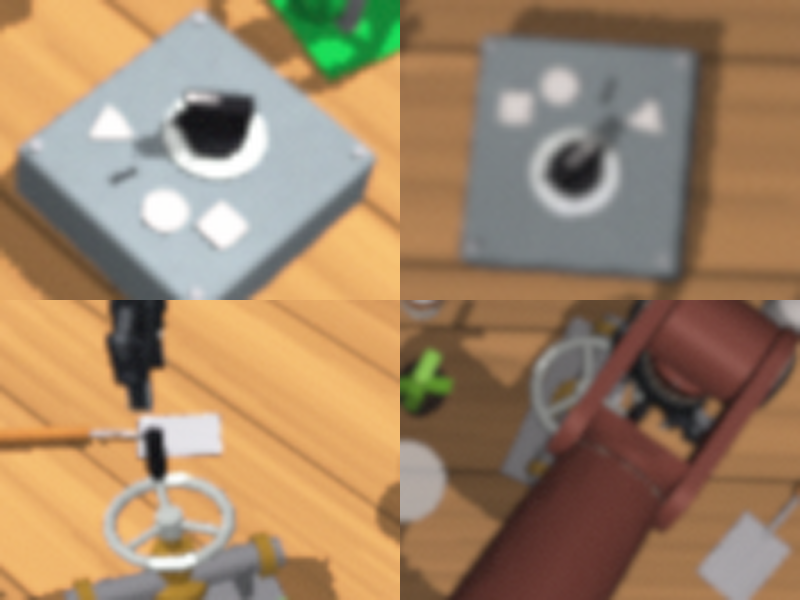

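The knob's nose now points at the triangle (the wedge line points toward (645,118) in the top crop). The gripper stands over the handle, so I'll descend and grip it.

```bash
python3 -m creep '[[0.6,0,0,0.03,0,0,0],[0.6,0,0,0.03,0,0,0],[0.6,0,0,0.02,0,0,0],[0.6,0,0,0.01,0,0,0],[0.6,0,0,0,0,0,0],[0.6,0,0,0,0,0,0],[0.3,0,0,0,0,0,0],[0.15,0,0,0,0,0,0],[0,0,0,0,0,0,0],[0,0,0,0,0,0,0],[0,0,0,0,0,0,0],[0,0,0,0,0,0,0]]' 40
python3 -c "
from h import *
to(.4705,-.2325,.1373);snap('scene','s3.png')
s=cv2.imread('pics/s3.png')
cv2.imwrite('pics/c3.png',cv2.resize(s[96:180,162:274],(400,300)))"
```

```text
t: 9.5
tool_pos: [0.4709, -0.2338, 0.1408]
tool_rot: [1.322, 2.847, -0.006]
contact_force: [-3.0, -3.8, 4.5]
opening: 0.0199
q [-0.601 -0.114  1.931 -0.003  1.322 -1.302] yaw 130.19 tool [ 0.4709 -0.2338  0.1408] shift [0.0013 0.0006 0.0035] zaxis [ 6.0e-04 -4.2e-03 -1.0e+00] F [-3.  -3.8  4.5] open 0.0199 t 9.5
```

View pics/c3.png

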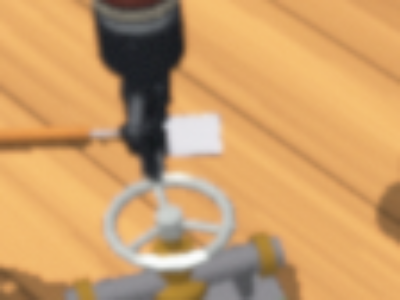

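The handle is gripped (opening 20 mm). I'll compute the per-row shifts for a clockwise arc.

```bash
cat >> h.py <<'E'
def arc(c,step,n,r=.055,phi0=None):
    o=ctrl.get_obs();R=Ro.from_rotvec(o['tool_rot']).as_matrix();p=o['tool_pos'][:2]
    ph=np.arctan2(*(p-c)[::-1]) if phi0 is None else np.radians(phi0)
    print('phi0',np.degrees(ph).round(1),'r',np.linalg.norm(p-c).round(4))
    a=ph+np.radians(step)*np.arange(n+1); w=np.c_[np.cos(a),np.sin(a)]*r+c; d=np.diff(w,axis=0); d=np.c_[d,0*d[:,0]]@R
    print(d[:,:2].round(4).tolist())
E
python3 -c "
from h import *
arc(np.array([.498,-.187]),-18,13)"
```

```text
phi0 -120.1 r 0.0541
[[0.0169, -0.0032], [0.0171, 0.0022], [0.0156, 0.0074], [0.0125, 0.0118], [0.0083, 0.0151], [0.0032, 0.0169], [-0.0022, 0.0171], [-0.0074, 0.0156], [-0.0118, 0.0125], [-0.0151, 0.0083], [-0.0169, 0.0032], [-0.0171, -0.0022], [-0.0156, -0.0074]]
```

```bash
python3 -m creep '[[0,0.0169,-0.0032,0,0,0,0],[0,0.0171,0.0022,0,0,0,0],[0,0,0,0,0,0,0]]' 45
python3 -c "
from h import *
arc(np.array([.498,-.187]),-18,1);to(0,0,0)"
python3 -m creep '[[0,0.0156,0.0074,0,0,0,0],[0,0.0125,0.0118,0,0,0,0],[0,0.0083,0.0151,0,0,0,0],[0,0,0,0,0,0,0]]'
python3 -c "
from h import *
arc(np.array([.498,-.187]),-18,1);to(0,0,0)"
```

```text
t: 9.85
tool_pos: [0.4459, -0.2076, 0.1408]
tool_rot: [-1.321, -2.848, 0.008]
contact_force: [-12.1, -3.5, 8.9]
opening: 0.0197
phi0 -158.4 r 0.056
[[0.0152, 0.008]]
q [-0.584 -0.197  2.004 -0.006  1.336 -1.285] yaw 130.22 tool [ 0.4459 -0.2076  0.1408] shift [ 0.4465 -0.2057  0.1419] zaxis [-0.0042 -0.0036 -1.    ] F [-12.1  -3.5   8.9] open 0.0197 t 9.85
t: 10.25
tool_pos: [0.4501, -0.1546, 0.1408]
tool_rot: [-1.319, -2.847, -0.003]
contact_force: [-8.1, 7.7, 11.3]
opening: 0.0195
phi0 145.9 r 0.0578
[[0.002, 0.0171]]
q [-4.880e-01 -2.390e-01  2.040e+00  2.000e-03  1.345e+00 -1.192e+00] yaw 130.29 tool [ 0.4501 -0.1546  0.1408] shift [ 0.4084 -0.2435  0.1423] zaxis [-0.0023  0.0034 -1.    ] F [-8.1  7.7 11.3] open 0.0195 t 10.25
```

```bash
python3 -c "
from h import *
arc(np.array([.496,-.187]),-18,8)"
```

```text
phi0 144.7 r 0.0562
[[0.0016, 0.0171], [-0.0037, 0.0168], [-0.0087, 0.0148], [-0.0129, 0.0114], [-0.0158, 0.0068], [-0.0171, 0.0016], [-0.0168, -0.0037], [-0.0148, -0.0087]]
```

```bash
python3 -m creep '[[0,0.0016,0.0171,0,0,0,0],[0,-0.0037,0.0168,0,0,0,0],[0,-0.0087,0.0148,0,0,0,0],[0,-0.0129,0.0114,0,0,0,0],[0,0,0,0,0,0,0]]'
python3 -c "
from h import *
arc(np.array([.496,-.187]),-18,1);to(0,0,0)"
python3 -m creep '[[0,-0.0158,0.0068,0,0,0,0],[0,-0.0171,0.0016,0,0,0,0],[0,-0.0168,-0.0037,0,0,0,0],[0,0,0,0,0,0,0]]'
python3 -c "
from h import *
arc(np.array([.496,-.187]),-6,8);to(0,0,0)"
```

```text
t: 10.75
tool_pos: [0.5155, -0.1338, 0.1409]
tool_rot: [1.319, 2.846, 0.011]
contact_force: [5.1, 8.4, 2.9]
opening: 0.0196
phi0 69.9 r 0.0566
[[-0.0161, 0.0061]]
q [-0.397 -0.099  1.917  0.007  1.319 -1.102] yaw 130.27 tool [ 0.5155 -0.1338  0.1409] shift [ 0.4355 -0.3079  0.138 ] zaxis [ 0.0068  0.0045 -1.    ] F [5.1 8.4 2.9] open 0.0196 t 10.75
t: 11.15
tool_pos: [0.5495, -0.1732, 0.1409]
tool_rot: [1.322, 2.845, -0.002]
contact_force: [1.7, -2.8, 4.9]
opening: 0.0194
phi0 14.5 r 0.0552
[[-0.0051, -0.0028], [-0.0047, -0.0033], [-0.0044, -0.0038], [-0.004, -0.0042], [-0.0035, -0.0046], [-0.003, -0.0049], [-0.0025, -0.0052], [-0.0019, -0.0054]]
q [-4.340e-01  7.000e-03  1.814e+00 -1.000e-03  1.316e+00 -1.135e+00] yaw 130.16 tool [ 0.5495 -0.1732  0.1409] shift [ 0.4874 -0.3084  0.1383] zaxis [ 0.0037 -0.0029 -1.    ] F [ 1.7 -2.8  4.9] open 0.0194 t 11.15
```

```bash
python3 -m creep '[[0,-0.0051,-0.0028,0,0,0,0],[0,-0.0047,-0.0033,0,0,0,0],[0,-0.0044,-0.0038,0,0,0,0],[0,-0.004,-0.0042,0,0,0,0],[0,0,0,0,0,0,0]]'
python3 -c "
from h import *
arc(np.array([.496,-.187]),-6,1);to(0,0,0)"
python3 -m creep '[[0,-0.0035,-0.0046,0,0,0,0],[0,-0.003,-0.0049,0,0,0,0],[0,0,0,0,0,0,0]]'
python3 -c "
from h import *
arc(np.array([.496,-.187]),-6,8);to(0,0,0)"
```

```text
t: 11.65
tool_pos: [0.5498, -0.1948, 0.1408]
tool_rot: [1.321, 2.845, 0.001]
contact_force: [1.4, -0.2, 4.5]
opening: 0.0195
phi0 -8.2 r 0.0544
[[-0.0036, -0.0045]]
q [-4.680e-01  2.400e-02  1.798e+00  1.000e-03  1.316e+00 -1.170e+00] yaw 130.17 tool [ 0.5498 -0.1948  0.1408] shift [ 0.5041 -0.2948  0.1382] zaxis [ 0.0043 -0.0015 -1.    ] F [ 1.4 -0.2  4.5] open 0.0195 t 11.65
t: 11.95
tool_pos: [0.5466, -0.2059, 0.1408]
tool_rot: [1.322, 2.845, 0.0]
contact_force: [1.0, -0.2, 5.8]
opening: 0.0196
phi0 -20.5 r 0.054
[[-0.0026, -0.0052], [-0.002, -0.0054], [-0.0014, -0.0056], [-0.0008, -0.0057], [-0.0002, -0.0058], [0.0004, -0.0057], [0.001, -0.0057], [0.0016, -0.0055]]
q [-0.488  0.026  1.796  0.     1.316 -1.189] yaw 130.17 tool [ 0.5466 -0.2059  0.1408] shift [ 0.5105 -0.2851  0.1383] zaxis [ 0.004  -0.0016 -1.    ] F [ 1.  -0.2  5.8] open 0.0196 t 11.95
```

```bash
for r in '[[0,-0.0013,-0.0026,0,0,0,0],[0,0,0,0,0,0,0]]' '[[0,-0.0012,-0.0026,0,0,0,0],[0,0,0,0,0,0,0]]' '[[0,-0.001,-0.0027,0,0,0,0],[0,0,0,0,0,0,0]]' '[[0,-0.001,-0.0027,0,0,0,0],[0,0,0,0,0,0,0]]'; do :; done
python3 -m creep '[[0,-0.0013,-0.0026,0,0,0,0],[0,0,0,0,0,0,0]]'
python3 -m creep '[[0,-0.0012,-0.0026,0,0,0,0],[0,0,0,0,0,0,0]]'
python3 -m creep '[[0,-0.001,-0.0027,0,0,0,0],[0,0,0,0,0,0,0]]'
python3 -m creep '[[0,-0.001,-0.0027,0,0,0,0],[0,0,0,0,0,0,0]]'
python3 -c "
from h import *
arc(np.array([.496,-.187]),-6,8);to(0,0,0)"
```

```text
t: 12.15
tool_pos: [0.546, -0.2073, 0.1408]
tool_rot: [1.321, 2.845, 0.005]
contact_force: [2.7, 3.0, 5.2]
opening: 0.0197
t: 12.35
tool_pos: [0.5459, -0.2075, 0.1408]
tool_rot: [1.32, 2.845, 0.013]
contact_force: [7.0, 10.1, 4.9]
opening: 0.0198
t: 12.55
tool_pos: [0.5457, -0.2077, 0.1408]
tool_rot: [1.319, 2.845, 0.022]
contact_force: [12.3, 18.4, 5.2]
opening: 0.0195
t: 12.75
tool_pos: [0.5456, -0.2079, 0.1409]
tool_rot: [1.318, 2.845, 0.03]
contact_force: [16.5, 24.5, 4.0]
opening: 0.0195
phi0 -22.8 r 0.0538
[[-0.0023, -0.0053], [-0.0018, -0.0055], [-0.0012, -0.0056], [-0.0006, -0.0057], [0.0, -0.0058], [0.0006, -0.0057], [0.0012, -0.0056], [0.0018, -0.0055]]
q [-0.501  0.023  1.798  0.02   1.315 -1.209] yaw 130.28 tool [ 0.5456 -0.2079  0.1409] shift [ 0.511  -0.2846  0.1363] zaxis [ 0.014   0.0149 -0.9998] F [16.5 24.5  4. ] open 0.0195 t 12.75
```

The wheel hits a firm stop at about (0.546, -0.2073), with force rising from 3 to 30 N and no further motion. That is close to the pipe direction of about -25°, which fits q = 0. I'll release the push, then fit the circle centre.

```bash
python3 -m creep '[[0,0.0038,0.0093,0,0,0,0],[0,0,0,0,0,0,0]]'
python3 -c "
from h import *
from scipy.optimize import least_squares
P=np.array([[.4709,-.2338],[.4459,-.2076],[.4501,-.1546],[.5155,-.1338],[.5495,-.1732],[.5498,-.1948],[.5466,-.2059]])
f=least_squares(lambda x:np.hypot(*(P-x[:2]).T)-x[2],[.497,-.187,.055]);print(f.x,f.fun)
f=least_squares(lambda x:np.hypot(*(P-x[:2]).T)-.055,[.497,-.187]);print(f.x,f.fun)
to(.546,-.2073,.1408);c=f.x
arc(c,18,20)"
```

```text
t: 12.95
tool_pos: [0.5468, -0.2054, 0.1408]
tool_rot: [1.318, 2.847, 0.002]
contact_force: [2.1, 2.0, 5.6]
opening: 0.0195
[ 0.49585883 -0.18496195  0.0548644 ] [-1.82681753e-05 -1.58245223e-05  5.11647773e-05 -6.18334960e-05
  5.11592539e-05 -3.34151601e-05  2.70203533e-05]
[ 0.49582723 -0.18494802] [-1.55828103e-04 -1.74451551e-04 -1.18475745e-04 -1.99111565e-04
 -5.65560936e-05 -1.35426687e-04 -7.40523062e-05]
q [-0.488  0.026  1.796  0.002  1.316 -1.191] yaw 130.3 tool [ 0.5468 -0.2054  0.1408] shift [-0.0009 -0.0018  0.    ] zaxis [ 4.5e-03 -7.0e-04 -1.0e+00] F [2.1 2.  5.6] open 0.0195 t 12.95
phi0 -21.9 r 0.0549
[[0.0103, 0.0138], [0.0141, 0.0099], [0.0164, 0.0051], [0.0172, -0.0002], [0.0163, -0.0055], [0.0138, -0.0103], [0.0099, -0.0141], [0.0051, -0.0164], [-0.0002, -0.0172], [-0.0055, -0.0163], [-0.0103, -0.0138], [-0.0141, -0.0099], [-0.0164, -0.0051], [-0.0172, 0.0002], [-0.0163, 0.0055], [-0.0138, 0.0103], [-0.0099, 0.0141], [-0.0051, 0.0164], [0.0002, 0.0172], [0.0055, 0.0163]]
```

The circle fit is very good (residuals under 0.1 mm): centre (0.4958, -0.1850), r 54.9 mm, stop angle about -24.1°. Now I'll open it: first turn.

```bash
python3 -m creep '[[0,0.0103,0.0138,0,0,0,0],[0,0.0141,0.0099,0,0,0,0],[0,0.0164,0.0051,0,0,0,0],[0,0.0172,-0.0002,0,0,0,0],[0,0.0163,-0.0055,0,0,0,0],[0,0,0,0,0,0,0]]'
python3 -c "
from h import *
arc(np.array([.49585,-.18495]),18,1);to(0,0,0)"
python3 -m creep '[[0,0.0138,-0.0103,0,0,0,0],[0,0.0099,-0.0141,0,0,0,0],[0,0.0051,-0.0164,0,0,0,0],[0,-0.0002,-0.0172,0,0,0,0],[0,-0.0055,-0.0163,0,0,0,0],[0,-0.0103,-0.0138,0,0,0,0],[0,-0.0141,-0.0099,0,0,0,0],[0,-0.0164,-0.0051,0,0,0,0],[0,-0.0172,0.0002,0,0,0,0],[0,-0.0163,0.0055,0,0,0,0],[0,0,0,0,0,0,0]]'
python3 -c "
from h import *
arc(np.array([.49585,-.18495]),18,1);to(0,0,0)"
```

```text
t: 13.55
tool_pos: [0.5146, -0.1333, 0.1408]
tool_rot: [1.321, 2.848, 0.003]
contact_force: [-0.1, 5.4, 8.7]
opening: 0.0196
phi0 70.0 r 0.0549
[[0.0134, -0.0108]]
q [-0.395 -0.099  1.917  0.002  1.322 -1.098] yaw 130.25 tool [ 0.5146 -0.1333  0.1408] shift [ 0.4344 -0.307   0.1396] zaxis [ 0.0027  0.0012 -1.    ] F [-0.1  5.4  8.7] open 0.0196 t 13.55
t: 14.65
tool_pos: [0.4761, -0.2365, 0.1408]
tool_rot: [1.321, 2.845, 0.007]
contact_force: [4.0, 5.7, 6.7]
opening: 0.0196
phi0 -110.9 r 0.0552
[[-0.0136, 0.0106]]
q [-0.604 -0.1    1.918  0.005  1.32  -1.306] yaw 130.18 tool [ 0.4761 -0.2365  0.1408] shift [ 0.4881 -0.212   0.1385] zaxis [ 0.0058  0.0022 -1.    ] F [4.  5.7 6.7] open 0.0196 t 14.65
```

```bash
python3 -m creep '[[0,-0.0138,0.0103,0,0,0,0],[0,-0.0099,0.0141,0,0,0,0],[0,-0.0051,0.0164,0,0,0,0],[0,0.0002,0.0172,0,0,0,0],[0,0.0055,0.0163,0,0,0,0],[0,0,0,0,0,0,0]]'
python3 -c "
from h import *
arc(np.array([.49585,-.18495]),18,1);to(0,0,0)"
python3 -m creep '[[0,0.0103,0.0138,0,0,0,0],[0,0.0141,0.0099,0,0,0,0],[0,0.0164,0.0051,0,0,0,0],[0,0.0172,-0.0002,0,0,0,0],[0,0.0163,-0.0055,0,0,0,0],[0,0.0138,-0.0103,0,0,0,0],[0,0.0099,-0.0141,0,0,0,0],[0,0.0051,-0.0164,0,0,0,0],[0,-0.0002,-0.0172,0,0,0,0],[0,-0.0055,-0.0163,0,0,0,0],[0,0,0,0,0,0,0]]'
python3 -c "
from h import *
arc(np.array([.49585,-.18495]),18,1);to(0,0,0)"
python3 -m creep '[[0,-0.0103,-0.0138,0,0,0,0],[0,-0.0141,-0.0099,0,0,0,0],[0,-0.0164,-0.0051,0,0,0,0],[0,-0.0172,0.0002,0,0,0,0],[0,-0.0163,0.0055,0,0,0,0],[0,-0.0138,0.0103,0,0,0,0],[0,-0.0099,0.0141,0,0,0,0],[0,-0.0051,0.0164,0,0,0,0],[0,0.0002,0.0172,0,0,0,0],[0,0,0,0,0,0,0]]'
python3 -c "
from h import *
arc(np.array([.49585,-.18495]),8,2);to(.546,-.2074,.1408)"
```

```text
t: 15.25
tool_pos: [0.5467, -0.2056, 0.1408]
tool_rot: [1.319, 2.847, 0.002]
contact_force: [1.1, 2.4, 6.6]
opening: 0.0195
phi0 -22.1 r 0.0549
[[0.0103, 0.0138]]
q [-4.880e-01  2.600e-02  1.795e+00  1.000e-03  1.317e+00 -1.191e+00] yaw 130.29 tool [ 0.5467 -0.2056  0.1408] shift [ 0.5107 -0.2845  0.1387] zaxis [ 3.6e-03 -6.0e-04 -1.0e+00] F [1.1 2.4 6.6] open 0.0195 t 15.25
t: 16.35
tool_pos: [0.4436, -0.1671, 0.1408]
tool_rot: [1.323, 2.843, -0.002]
contact_force: [1.7, -2.7, 5.2]
opening: 0.0197
phi0 161.2 r 0.0552
[[-0.0111, -0.0132]]
q [-5.170e-01 -2.510e-01  2.049e+00 -1.000e-03  1.338e+00 -1.216e+00] yaw 130.09 tool [ 0.4436 -0.1671  0.1408] shift [ 0.4144 -0.2319  0.1382] zaxis [ 0.0045 -0.0037 -1.    ] F [ 1.7 -2.7  5.2] open 0.0197 t 16.35
t: 17.35
tool_pos: [0.5382, -0.2199, 0.1408]
tool_rot: [1.319, 2.849, 0.002]
contact_force: [1.2, 2.2, 8.6]
opening: 0.0198
phi0 -39.6 r 0.0549
[[0.0019, 0.0074], [0.0029, 0.0071]]
q [-0.517  0.021  1.801  0.002  1.318 -1.22 ] yaw 130.3 tool [ 0.5382 -0.2199  0.1408] shift [0.0045 0.0141 0.    ] zaxis [ 2.7e-03  2.0e-04 -1.0e+00] F [1.2 2.2 8.6] open 0.0198 t 17.35
```

```bash
python3 -m creep '[[0,0.0017,0.007,0,0,0,0],[0,0.0028,0.007,0,0,0,0],[0,0,0,0,0,0,0],[0,0,0,0,0,0,0],[0,0,0,0,0,0,0],[0,0,0,0,0,0,0],[0,0,0,0,0,0,0]]'
python3 -c "
from h import *
arc(np.array([.49585,-.18495]),2,1);to(.546,-.2074,.1408)
s=snap('scene','s4.png');snap('top','t4.png')
s=cv2.imread('pics/s4.png');t=cv2.imread('pics/t4.png')
c=lambda i,x,y,w,h:cv2.resize(i[y:y+h,x:x+w],(400,300),interpolation=cv2.INTER_CUBIC)
cv2.imwrite('pics/c4.png',np.vstack([np.hstack([c(s,260,215,88,66),c(t,155,150,80,60)]),np.hstack([c(s,120,90,200,150),c(t,230,135,160,120)])]))"
```

```text
t: 18.05
tool_pos: [0.5454, -0.2085, 0.1408]
tool_rot: [1.321, 2.846, 0.002]
contact_force: [2.7, 0.6, 6.9]
opening: 0.0198
phi0 -25.4 r 0.0549
[[0.0008, 0.0017]]
q [-4.930e-01  2.600e-02  1.796e+00  1.000e-03  1.316e+00 -1.195e+00] yaw 130.22 tool [ 0.5454 -0.2085  0.1408] shift [ 0.0004  0.0011 -0.    ] zaxis [ 3.8e-03 -7.0e-04 -1.0e+00] F [2.7 0.6 6.9] open 0.0198 t 18.05
```

View pics/c4.png

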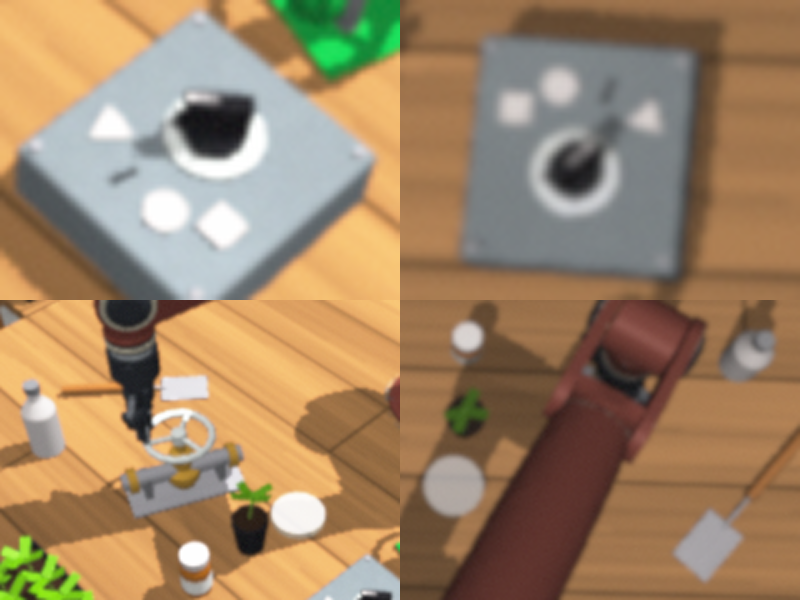

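The selector is still at the triangle, the bystanders are undisturbed and the handle is gripped. The wheel is about 1.3° short, so I'll nudge it and check.

```bash
python3 -m creep '[[0,0.0005,0.0012,0,0,0,0],[0,0,0,0,0,0,0],[0,0,0,0,0,0,0],[0,0,0,0,0,0,0],[0,0,0,0,0,0,0]]'
python3 -c "
from h import *
arc(np.array([.49585,-.18495]),2,1);to(.546,-.2074,.1408);print(np.abs(ctrl.get_obs()['dq']).max())"
```

```text
t: 18.65
tool_pos: [0.5456, -0.2081, 0.1408]
tool_rot: [1.321, 2.846, -0.001]
contact_force: [0.7, -1.9, 7.2]
opening: 0.0196
phi0 -24.9 r 0.0549
[[0.0008, 0.0017]]
q [-4.910e-01  2.600e-02  1.795e+00 -1.000e-03  1.317e+00 -1.193e+00] yaw 130.21 tool [ 0.5456 -0.2081  0.1408] shift [ 0.0003  0.0007 -0.    ] zaxis [ 0.003  -0.0022 -1.    ] F [ 0.7 -1.9  7.2] open 0.0196 t 18.65
0.0012755513326068398
```

```bash
python3 -m creep '[[0,0.0004,0.0008,0,0,0,0],[0,0,0,0,0,0,0],[0,0,0,0,0,0,0],[0,0,0,0,0,0,0]]'
python3 -c "
from h import *
arc(np.array([.49585,-.18495]),2,1)
from station import finish_job;print(finish_job())"
```

```text
t: 19.05
tool_pos: [0.5459, -0.2075, 0.1408]
tool_rot: [1.321, 2.846, -0.002]
contact_force: [0.4, -1.8, 7.3]
opening: 0.0196
phi0 -24.2 r 0.0549
[[0.0009, 0.0017]]
the job is handed in; nothing more can be done
None
```

The job is done and handed in at 19 s: the selector points at the triangle and the valve is open two full turns from its stop, with the arm still gripping the handle.

- **Selector:** I turned the knob one detent clockwise (-0.55). The last picture, taken just before the final small wheel nudges, shows the nose pointing at the triangular tag.
- **Stop:** Closing clockwise, the wheel came to a firm stop at a handle angle of about -24.1°. There the force rose to about 30 N with no further motion. The stop lies close to the pipe direction of about -25°, as it should.
- **Two turns:** I opened the valve counter-clockwise two full turns. The last reading was -24.2° against -24.1° at the stop, so the error is about 0.1° on the arm's own measurement. The wheel angle itself was not checked in a picture, because the arm hid the wheel from the top camera.
- **Holding:** The wheel is held still by a 45 N grip, with a finger opening of 19.6 mm. About 2 N sideways and 7 N vertical force remained at the end.
- **Surroundings:** In the parts of the scene I looked at last, the nearby pot, jar, bottle, dish and dibber looked undisturbed. The larger pot and the beaker were outside those crops. No check failed or disagreed.

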